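# Find the flywheel's heavy side on the cord winder

## Task

Turn the brass turnbutton on the green cord winder fully across the gear-case lid so that the lid is secured. Then crank the flywheel by its wooden handle through one full turn, either way, feel which side of it is heavy (a weight is hidden inside), and bring it to rest with the heavy side straight down. Finish still gripping the crank handle there, with the turnbutton left across the shut lid, and do not disturb the jar, the bead tin and the spool on the bench.

Things in the scene. Friction and masses are not known exactly. Their poses are not given: they have to be found in the camera images.
- winder: Green cord winder, bolted to the bench; place and yaw (within 0.25 rad) vary. Origin on the bench under the flywheel's pillar. Axes: z up, x away from the robot at yaw 0, y along the level axle from the crank side (-y) to the gear case (+y). Bed 20 mm thick, x -100..100, y -85..195 mm. Pillar x -30..30, y -4..26, to 187 mm high. Gear case x -60..60, y 75..175, to 94 mm high with its lid.
- hub (a point): Centre of the flywheel on its level axle, fixed on the winder at (0, -30, 155) mm, with the winder's axes. The flywheel is a disc 180 mm across, 28 mm thick, centred here. Its hidden lead plug (about 0.4 kg) sits 60 mm off the axle at an angle to the crank that differs each time and that nothing visible shows.
- flywheel (a joint): Flywheel angle q, rad, unlimited, counted on over turns; starts in -0.7..0.7. At 0 the handle is straight above the axle; growing q carries it from the top to the winder's +x: handle middle = hub + (60 sin q, -66, 60 cos q) mm. Bearing friction about 0.27 N m holds the wheel anywhere; the plug adds up to 0.23 N m: at the handle 4.5 N +- 4 N, more where the heavy side rises, less where it sinks.
- crank_grip (a point): Middle of the wooden crank handle: a round level bar 18 mm thick, 90 mm long, parallel to the axle, 60 mm off it, on the flywheel's -y side. The handle begins 7 mm off that face, so 21 mm to 111 mm from the hub along -y. It spins freely on its own pin (so this point's x and z axes turn with it) and weighs only 20 g.
- turnbutton (a joint): Angle of the brass turnbutton about its upright pivot, rad: 0 = its bar points along the winder's +y, beside the lid (open); 1.57 = its stop, bar along the winder's +x, across the edge of the lid (secured). Growing values turn it clockwise seen from above. Starts at 0.15 to 0.6, stays where it is left; friction 0.08 N m.
- turnbutton_fin (a point): On the turnbutton's pivot, 124 mm above the bench, 8 mm below the top of its grip fin: an upright plate 12 mm thick, 34 mm long, from 104 to 132 mm above the bench, centred on the pivot, in line with the bar under it (16 mm wide, 8 mm thick, 43 mm from pivot to long end). The point's y axis points along the bar's long end. The pivot is at (-80, 125) mm in the winder's axes.
- lid (a joint): Flat aluminium lid on the gear case (126 x 106 mm, top 94 mm above the bench), hinged on its far +x edge; 0 = shut, as at the start, grows as it opens, rad.
- jar: Low green jar with an orange cap, 84 mm across, 40 mm high, origin under its centre. To be left alone.
- tin: Small open aluminium tin of brass beads, 52 mm across, 26 mm high, origin under its centre. To be left alone.
- spool: Plain wooden spool standing upright, 48 mm across, 52 mm high, origin under its centre. To be left alone.

How it is judged:
By the outcome, as a careful person would: the job done as asked, in the order asked, and still so for the second after the job is handed in, while the arm keeps its last pose, push and grip.
It also fails if it takes over 72 s, if anything falls off the work surface, if the arm or the gripper's body presses on something with over 40 N, if the wrist force passes 120 N, or if a joint passes its speed limit or range.

## Robot

A 6-joint arm with a two-finger parallel gripper is mounted at the origin on the work surface. World frame = base frame: x ahead of the robot, y to its left, z up, the work surface at z = 0. Lengths are in m, angles in rad, forces in N, time in s.
With the tool pointing down it reaches from about 0.35 to 0.975 m from the base axis. Payload 4.9 kg.
Tool frame: the origin (TCP) lies at the very end of the fingers, on their centre line; the grasp point (between the pads) lies manip.grip_point_offset behind it (manip.grip_point_offset is the distance from the TCP to the grasp point, in m); z points along the fingers, y is the direction in which the jaws open and shut (so a half turn about z gives the same grasp; the last joint's range is limited). The gripper opens to 85 mm and grips with 20 to 120 N. Pads are 22 mm wide; open, the fingers measure 114 mm over their backs; the gripper's body (76 mm by 85 mm) begins 54 mm behind the grasp point. The pads swing forward as they close: fully open they stand 13 mm farther back than shut.
Start: joints at [-1.34, 0.053, 1.613, -0, 1.476, -0.119], TCP at [0.214, -0.587, 0.208] pointing down, gripper open.
Joint ranges: [-3.01, 3.01], [-1.01, 2.22], [0.06, 2.58], [-1.02, 4.17], [0.09, 2.62], [-3.14, 3.14]. Speed limits (rad/s): [2.57, 2.57, 3.14, 3.14, 3.14, 3.14].

## Interface

Orientations are given as a unit quaternion [w, x, y, z].
In Python, from plant import status, grab_frame, camera_params, ticket, boxes_of, outline_of, manip gives the robot as it stands. The module is installed in compiled form; this text tells all that it offers.
- The arm moves only by the tool play_rows, never from a script. Its argument "deltas" is a list of rows, each a list of 2 entries, a list of its own where there are three numbers: the shift along the world's x, y, z in m, then the turn about the world's z in rad. A call has 1 to 5 rows; each row is the pose to reach, as a shift and turn from the pose commanded when the call began; what a row does not reach only later rows make up. A row lasts 1/8 s, in which the tool goes at most 62.5 mm and 10.7 degrees, less where a joint would pass 70% of its speed; a pose out of reach is approached as far as the arm can. A call with a gripper value outside its range is refused whole. "grip" is the opening, from -1 (shut) to 1 (fully open), set as the call begins (left out, the last holds). The fingers move at their own pace and stop on an object; the grip force is fixed at half the most. Time passes only in rows, so rows that repeat a pose let the fingers close. It gives the time, the measured TCP pose, the force and the opening at its end, in the units of the state.
- status.state(): the state, without advancing time (a new reading comes with each control period).
- grab_frame(name): name is "scene" or "top"; returns (picture, depth): 420x560x3 uint8, blue, green, red; 420x560 float32, m along the optical axis (not along the pixel's ray), 0 where there is no reading.
- camera_params(name): a dict with "mtx" (3x3 intrinsics, pixels), "world_from_camera" (4x4, takes a point from camera to world coordinates). Camera axes: x right, y up, looking along -z (the intrinsics and any distortion apply to the point x, -y, -z); pixel columns grow to the right and rows downward; lengths in m; the calibration is good to about 2 mm. A picture is of the moment at which its call begins. camera_params takes no time and is no camera call.
- ticket.job_done(): hands the job in, once; it reports no verdict.
Trained networks look in the newest picture that a camera, given by its name, has taken for a name from the list of things; names that differ only in an ending like _2 or _b are one class to them, and where a whole thing is asked for, a point or a joint stands for the part that bears it (a point fixed in the world has none). Each returns a list of dicts, best first, with "confidence" (0 to 1); they miss things now and then, are a little off and sometimes report something else, mostly with a low value. They report only what shows in the picture. A call takes as long as a camera call.
- boxes_of(camera, name): "box" ([left, top, right, bottom] in pixels, round what is visible of it).
- outline_of(camera, name): "region" (420x560 bool, what is visible of it) and "box" ([left, top, right, bottom] in pixels, round what is visible of it).
The state is a dict: "time": time; "joint_pos": joint angles; "joint_vel": joint speeds; "joint_efforts": joint torques, N m; "tool_pos": TCP position; "tool_rot": TCP orientation; "contact_force": force on the tool from outside, world axes, zero at the start; "ft_torque": the same for the moment, N m; "gripper_width": opening from 0.0 (shut) to 1.0 (fully open).
Only numpy, scipy, OpenCV 4.12 (cv2) and the standard library are available. Lean on these libraries where they do the work, as an engineer would, in place of code of your own. Each camera call takes 0.05 s, during which the arm holds its last target.

## Working session

There is one attempt and no reset: what is moved stays moved. The work goes in short steps, Python scripts to look and compute and a tool call to move; the robot and the scene stay as the last step left them, time stands still between calls to the robot, and variables do not carry over. Pictures are saved under pics/ and viewed, and the job is handed in when it is done.

Besides the shell and the picture viewer there is one more tool, called after ">>>" as name([rows], argument=value, ...), one row to a line, values as JSON. play_rows: Moves the arm, as the interface text tells. Its arguments: {"type":"object","properties":{"deltas":{"type":"array"},"grip":{"type":"number"}},"required":["deltas"]}

```bash
mkdir -p pics; ls
python3 - <<'E'
from plant import *
import cv2
print(status.state(), manip.grip_point_offset)
for n in ("scene","top"):
    p,d=grab_frame(n); cv2.imwrite(f"pics/{n}0.png",p)
    print(n,camera_params(n))
E
```

```text
pics
{'time': 0.0, 'joint_pos': array([-1.34000311e+00,  5.33265595e-02,  1.61431713e+00,  1.39672584e-05,
        1.47602181e+00, -1.18992804e-01]), 'joint_vel': array([ 0.00033646, -0.00026156,  0.00021637, -0.00093316,  0.00089364,
       -0.00066105]), 'joint_efforts': array([-1.48483417e-03, -3.93678546e+01, -3.70178175e+01, -2.06698837e-04,
        7.05939470e-03,  6.99584710e-07]), 'tool_pos': array([ 0.21403599, -0.58647781,  0.20676805]), 'tool_rot': array([-1.03519381e-03,  9.84744748e-01,  1.74002032e-01, -5.09654256e-05]), 'contact_force': array([-0.35339923, -0.78811194, -0.02785331]), 'ft_torque': array([0.0401628 , 0.04271543, 0.00373586]), 'gripper_width': 1.0016971089292923} 0.0187
scene {'mtx': array([[414.26739393,   0.        , 279.10349069],
       [  0.        , 414.26739393, 206.79698073],
       [  0.        ,   0.        ,   1.        ]]), 'world_from_camera': array([[-2.24290516e-01, -7.79047552e-01,  5.85473036e-01,
         1.20560800e+00],
       [ 9.74522317e-01, -1.79382639e-01,  1.34640714e-01,
         1.62004041e-01],
       [ 1.32179721e-04,  6.00755175e-01,  7.99433050e-01,
         1.09831260e+00],
       [ 0.00000000e+00,  0.00000000e+00,  0.00000000e+00,
         1.00000000e+00]])}
top {'mtx': array([[495.56382135,   0.        , 282.80047683],
       [  0.        , 495.56382135, 211.79336019],
       [  0.        ,   0.        ,   1.        ]]), 'world_from_camera': array([[ 0.0063739 ,  0.98636373, -0.16445659,  0.30622109],
       [-0.99970193,  0.01016138,  0.02219926,  0.03287585],
       [ 0.02356765,  0.16426607,  0.98613449,  1.35876996],
       [ 0.        ,  0.        ,  0.        ,  1.        ]])}
```

View pics/scene0.png

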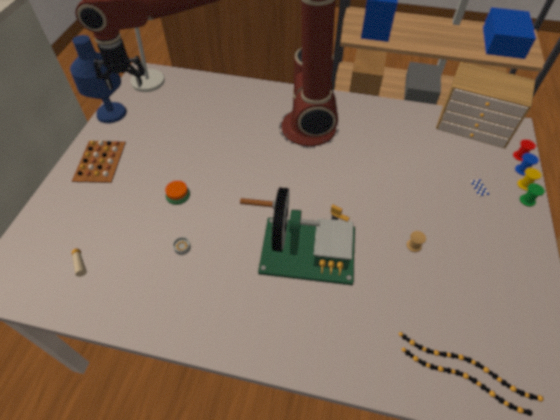

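View pics/top0.png

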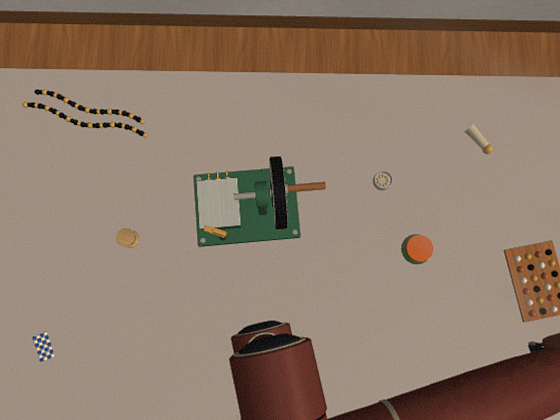

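```bash
cat > h.py <<'E'
from plant import *
import numpy as np, cv2
def cloud(n):
    p,d=grab_frame(n); c=camera_params(n); K=c["mtx"];T=c["world_from_camera"]
    v,u=np.mgrid[0:420,0:560]
    x=(u-K[0,2])/K[0,0]*d; y=-(v-K[1,2])/K[1,1]*d
    P=np.stack([x,y,-d],-1)@T[:3,:3].T+T[:3,3]
    P[d<=0]=np.nan
    return p,P
def proj(n,X):
    c=camera_params(n); K=c["mtx"];T=np.linalg.inv(c["world_from_camera"])
    q=np.atleast_2d(X)@T[:3,:3].T+T[:3,3]
    return np.stack([K[0,0]*q[:,0]/-q[:,2]+K[0,2], K[1,1]*-q[:,1]/-q[:,2]+K[1,2]],-1)
E
python3 - <<'E'
from h import *
p,P=cloud("top")
hsv=cv2.cvtColor(p,cv2.COLOR_BGR2HSV)
m=(hsv[...,0]>50)&(hsv[...,0]<95)&(hsv[...,1]>90)&(abs(P[...,2]-.02)<.008)
m[:, :180]=0; m[:,310:]=0
pts=P[m][:,:2].astype(np.float32)*1000
print(len(pts)); r=cv2.minAreaRect(pts); print(r, cv2.boxPoints(r))
# crank handle
r=outline_of("top","crank_grip"); 
for k in r[:2]: print(k["confidence"],k["box"])
hm=(hsv[...,0]>3)&(hsv[...,0]<20)&(hsv[...,1]>90)&(P[...,2]>.06)
hm[:,:285]=0;hm[:,335:]=0;hm[:150]=0;hm[220:]=0
h=P[hm]; print(len(h)); print(np.median(h,0), h.min(0),h.max(0))
# flywheel
fm=(P[...,2]>.17)&(P[...,0]>.2); fm[:,:262]=0;fm[:,290:]=0;fm[:150]=0;fm[235:]=0
f=P[fm];print(len(f),f.mean(0),f.min(0),f.max(0))
c=np.polyfit(f[:,0],f[:,1],1);print("yaw fly",-np.arctan(c[0]))
# lid
lm=(abs(P[...,2]-.094)<.006); lm[:,:190]=0;lm[:,250:]=0;lm[:170]=0;lm[245:]=0
l=P[lm][:,:2].astype(np.float32)*1000;r=cv2.minAreaRect(l);print("lid",r,np.median(P[lm][:,2]))
for n in ("turnbutton_fin","lid","flywheel","winder","jar","tin","spool"):
    for k in outline_of("top",n)[:2]:
        R=k["region"]; print(n,k["confidence"],k["box"],np.nanmedian(P[R],0))
big=cv2.resize(p[140:260,180:340],None,fx=5,fy=5,interpolation=cv2.INTER_CUBIC);cv2.imwrite("pics/crop1.png",big)
E
```

```text
3019
((545.9168701171875, 102.58294677734375), (197.13473510742188, 275.9876403808594), 5.555503845214844) [[434.4533   230.38629 ]
 [461.1717   -44.305   ]
 [657.38043  -25.220398]
 [630.66205  249.47089 ]]
0.77 [291.2, 181.4, 324.9, 191.8]
267
[ 0.55622851 -0.04672723  0.22232547] [ 0.48133935 -0.09182785  0.20591827] [0.56811514 0.00212953 0.2283442 ]
1115 [0.54492826 0.02192738 0.22097448] [ 0.46667292 -0.00707828  0.17001844] [0.64143644 0.05759887 0.24974672]
yaw fly -0.10386009003184044
lid ((526.9605712890625, 172.1339111328125), (153.71875, 106.39891052246094), 5.670747756958008) 0.09423260635774722
turnbutton_fin 0.73 [203.2, 226.4, 223.6, 238.5] [0.4631749  0.17385436 0.10860157]
lid 0.56 [193.5, 178.1, 240.7, 230.5] [0.54024762 0.17513349 0.09424213]
flywheel 0.81 [269.6, 157.9, 325.7, 227.1] [0.55163838 0.01469188 0.22514173]
flywheel 0.26 [401.3, 233.0, 432.2, 265.1] [ 0.43129679 -0.35697332  0.03857603]
winder 0.57 [194.3, 159.7, 325.7, 246.8] [0.53471606 0.0968355  0.08814784]
jar 0.72 [401.8, 235.9, 434.3, 266.4] [ 0.43132963 -0.35716476  0.03885918]
tin 0.62 [194.8, 159.5, 325.5, 244.7] [0.53414838 0.09678307 0.08843863]
tin 0.6 [371.5, 171.5, 391.3, 190.2] [ 0.62402753 -0.27479259  0.01488918]
spool 0.85 [116.8, 228.8, 140.1, 248.0] [0.45298711 0.41364883 0.0518425 ]
```

View pics/crop1.png

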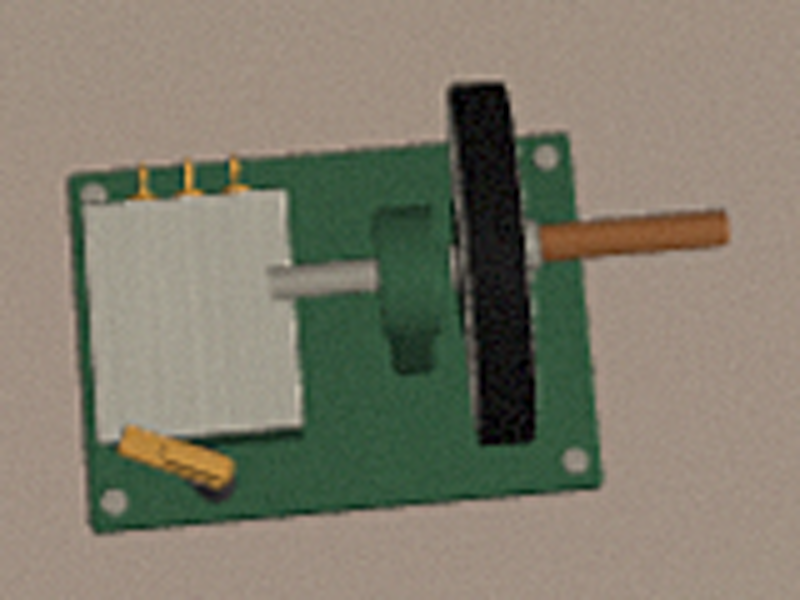

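```bash
cat >> h.py <<'E'
def W(pts,O=(.5512,.0479),yaw=.097):
    pts=np.atleast_2d(np.array(pts,float))/1000
    c,s=np.cos(yaw),np.sin(yaw)
    return np.stack([O[0]+c*pts[:,0]-s*pts[:,1],O[1]+s*pts[:,0]+c*pts[:,1],pts[:,2]],-1)
E
cat > ov.py <<'E'
from h import *
import sys
def rect(x0,x1,y0,y1,z): return [(x0,y0,z),(x1,y0,z),(x1,y1,z),(x0,y1,z)]
def overlay(n,p,q,th,box,f,out):
    p=cv2.resize(p[box[1]:box[3],box[0]:box[2]],None,fx=f,fy=f,interpolation=cv2.INTER_CUBIC)
    def pl(pts,col,cl=True):
        u=(proj(n,W(pts))-[box[0],box[1]]+.5)*f
        cv2.polylines(p,[np.round(u*8).astype(np.int32)],cl,col,1,cv2.LINE_AA,3)
    pl(rect(-100,100,-85,195,20),(0,0,255))
    pl(rect(-30,30,-4,26,187),(255,0,255))
    pl(rect(-63,63,72,178,94),(255,0,0))
    a=np.linspace(0,6.28,60)
    for y in(-44,-16): pl([(90*np.sin(t),y,155+90*np.cos(t)) for t in a],(0,255,255))
    pl([(60*np.sin(q),-51,155+60*np.cos(q)),(60*np.sin(q),-141,155+60*np.cos(q))],(0,255,0),False)
    d=np.array([np.sin(th),np.cos(th)]);e=np.array([d[1],-d[0]]);c=np.array([-80,125])
    pl([(*(c+17*i*d+6*j*e),132) for i,j in((1,1),(1,-1),(-1,-1),(-1,1))],(255,255,0))
    pl([(*(c+43*d+8*e),104),(*(c+43*d-8*e),104)],(0,0,0),False)
    cv2.imwrite(out,p)
E
python3 - <<'E'
from ov import *
p,_=grab_frame("top"); overlay("top",p,-.07,.47,(180,140,340,260),5,"pics/ov1.png")
p,_=grab_frame("scene"); overlay("scene",p,-.07,.47,(230,170,370,290),5,"pics/ov2.png")
E
```

```text
(no output)
```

View pics/ov1.png

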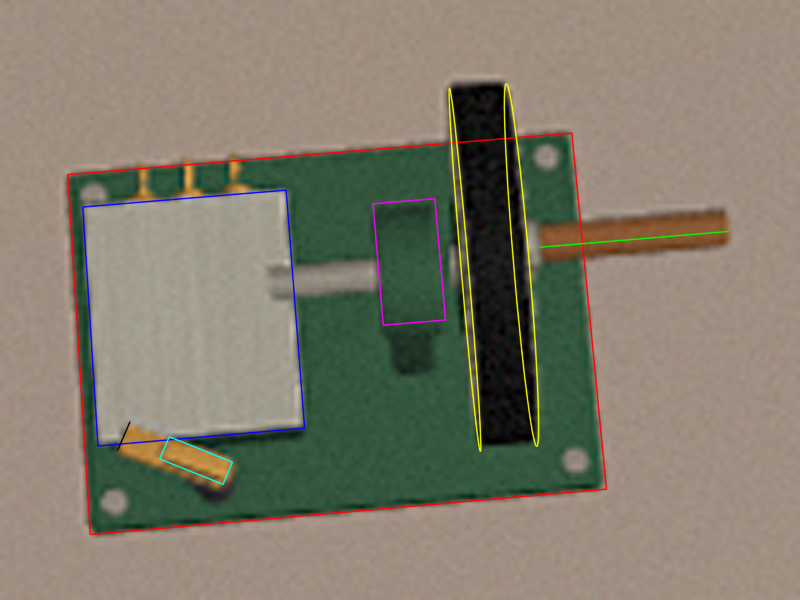

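View pics/ov2.png

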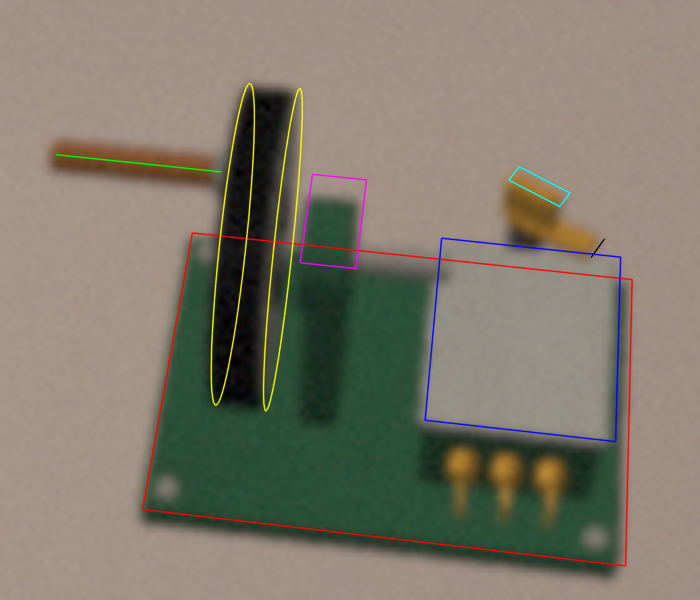

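>>> play_rows([
  [[0.01,0.03,0.05],0.1],
  [[0.03,0.08,0.09],0.25],
  [[0.06,0.13,0.11],0.4],
  [[0.09,0.18,0.12],0.55],
  [[0.12,0.23,0.12],0.7],
], grip=1)

```text
time: 1.27
tool_pos: [0.3352, -0.3559, 0.33]
tool_rot: [0.002, 0.864, 0.503, 0.0]
contact_force: [1.1, 0.5, 0.3]
gripper_width: 0.996
```

>>> play_rows([
  [[0.03,0.05,0],0.08],
  [[0.05,0.1,0],0.17],
  [[0.07,0.15,0],0.17],
  [[0.09,0.2,0],0.17],
  [[0.1,0.25,0],0.17],
])

```text
time: 1.9
tool_pos: [0.4346, -0.1054, 0.3281]
tool_rot: [0.0, 0.82, 0.573, 0.0]
contact_force: [1.1, 0.4, 0.3]
gripper_width: 0.996
```

>>> play_rows([
  [[0.005,0.055,0],0],
  [[0.01,0.11,0],0],
  [[0.015,0.165,0],0],
  [[0.02,0.22,-0.01],0],
  [[0.025,0.271,-0.03],0],
])

```text
time: 2.52
tool_pos: [0.4596, 0.166, 0.2991]
tool_rot: [0.001, 0.82, 0.573, 0.002]
contact_force: [1.2, -0.6, 0.9]
gripper_width: 0.999
```

Run:
```python
from ov import *
s=status.state(); print(s["tool_pos"],s["tool_rot"],s["contact_force"])
p,_=grab_frame("scene"); overlay("scene",p,-.03,.47,(230,130,370,250),5,"pics/ov3.png")
```

```text
[0.45962362 0.16597892 0.29914991] [7.47455739e-04 8.19527506e-01 5.73037167e-01 1.58538976e-03] [ 1.24634271 -0.57642389  0.89548761]
```

View pics/ov3.png

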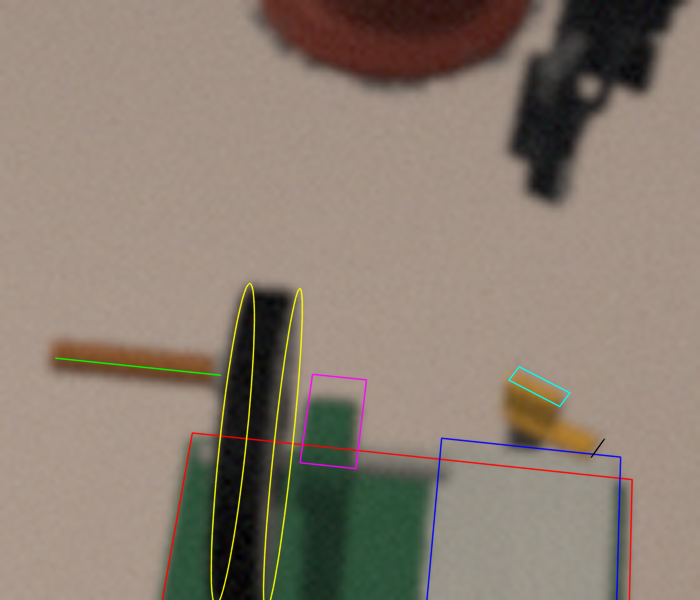

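>>> play_rows([
  [[0,0,-0.04],0],
  [[0,0,-0.09],0],
  [[0,0,-0.13],0],
  [[0,0,-0.165],0],
  [[0,0,-0.189],0],
])

```text
time: 3.2
tool_pos: [0.4582, 0.1636, 0.107]
tool_rot: [-0.0, 0.82, 0.573, -0.001]
contact_force: [0.3, -0.2, 0.5]
gripper_width: 1.002
```

Run:
```python
from ov import *
s=status.state(); print(s["tool_pos"],s["tool_rot"],s["contact_force"])
p,_=grab_frame("scene"); cv2.imwrite("pics/s4.png",cv2.resize(p[150:250,280:400],None,fx=6,fy=6,interpolation=cv2.INTER_CUBIC))
```

```text
[0.45820418 0.1636297  0.10699712] [-4.33672721e-04  8.19703971e-01  5.72786394e-01 -9.78520329e-04] [ 0.32762511 -0.18484432  0.46228284]
```

View pics/s4.png

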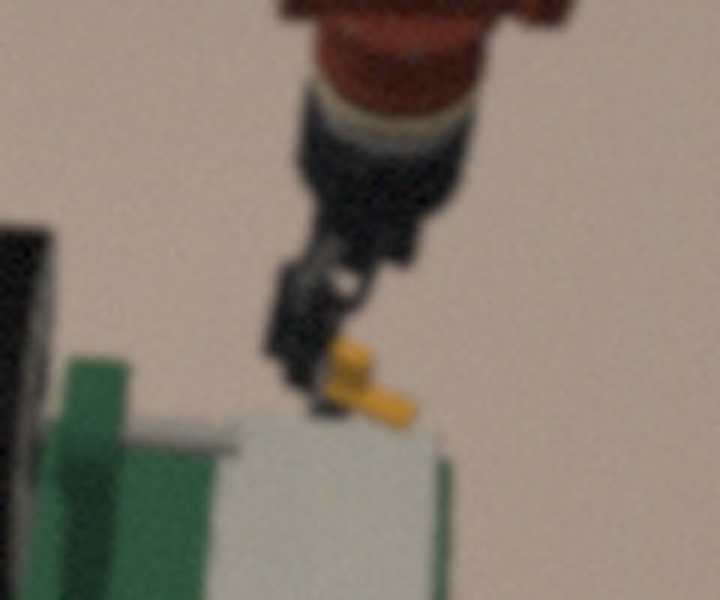

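>>> play_rows([
  [[0,0,0.002],0],
  [[0,0,0.002],0],
  [[0,0,0.002],0],
  [[0,0,0.002],0],
  [[0,0,0.002],0],
], grip=-1)

```text
time: 3.88
tool_pos: [0.4593, 0.1639, 0.1113]
tool_rot: [0.0, 0.82, 0.573, 0.0]
contact_force: [0.6, -0.9, 0.8]
gripper_width: 0.003
```

Run:
```python
from ov import *
s=status.state(); print(s["tool_pos"],s["gripper_width"],s["contact_force"])
p,_=grab_frame("scene"); a=cv2.resize(p[170:240,300:380],None,fx=5,fy=5,interpolation=cv2.INTER_CUBIC)
p,_=grab_frame("top"); b=cv2.resize(p[200:270,180:260],None,fx=5,fy=5,interpolation=cv2.INTER_CUBIC)
cv2.imwrite("pics/s5.png",np.hstack([a,b]))
```

```text
[0.45934908 0.1638848  0.11132392] 0.003021054482321787 [ 0.58340315 -0.85737885  0.77123949]
```

View pics/s5.png

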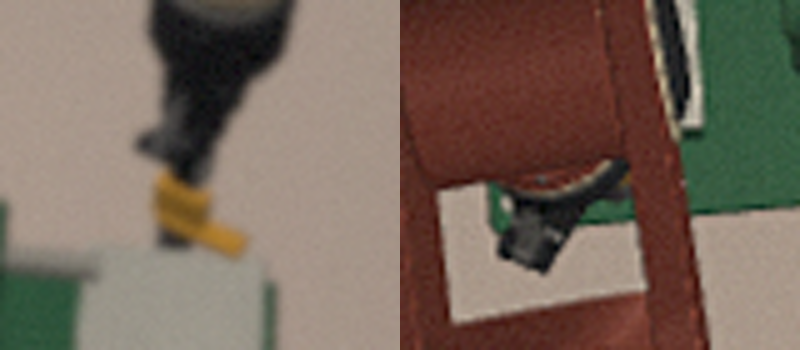

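Run:
```python
from ov import *
p,P=cloud("scene")
hsv=cv2.cvtColor(p,cv2.COLOR_BGR2HSV)
m=(hsv[...,0]>10)&(hsv[...,0]<28)&(hsv[...,1]>140); m[:195]=0;m[228:]=0;m[:,320:]&=True;m[:,:322]=0;m[:,360:]=0
pts=P[m]; uv=np.argwhere(m)
for k in range(0,len(pts),3): print(uv[k],np.round(pts[k]*1000), end=' ')
print(proj("scene",status.state()["tool_pos"]),proj("scene",W([(-80,125,132),(-80,125,104)])))
overlay("scene",p,-.03,.47,(290,160,390,240),7,"pics/s6.png")
```

```text
[205 333] [456. 152. 132.] [206 333] [460. 152. 132.] [206 336] [470. 161. 148.] [207 334] [462. 155. 131.] [207 337] [471. 164. 145.] [208 334] [466. 156. 131.] [208 337] [468. 164. 136.] [209 332] [463. 151. 122.] [209 335] [464. 159. 125.] [209 338] [469. 168. 134.] [210 332] [463. 151. 116.] [210 335] [467. 160. 124.] [210 338] [467. 168. 127.] [211 332] [465. 152. 114.] [211 335] [466. 160. 118.] [211 338] [468. 169. 123.] [212 332] [461. 152. 104.] [212 335] [465. 161. 112.] [212 338] [468. 169. 119.] [213 332] [463. 153. 102.] [213 335] [467. 161. 109.] [213 338] [468. 170. 114.] [214 333] [466. 156. 102.] [214 336] [467. 165. 105.] [214 339] [468. 173. 110.] [215 334] [469. 160. 102.] [215 337] [468. 168. 104.] [215 340] [471. 177. 110.] [215 343] [464. 186. 103.] [216 337] [472. 169. 103.] [216 340] [469. 177. 102.] [216 343] [469. 186. 104.] [217 336] [469. 166.  94.] [217 339] [473. 175. 102.] [217 342] [474. 184. 106.] [217 345] [470. 192. 104.] [218 341] [476. 181. 103.] [218 344] [480. 190. 112.] [218 347] [474. 198. 105.] [219 345] [480. 193. 108.] [220 346] [481. 197. 105.] [[336.24417066 210.83724603]] [[337.25822454 206.69407614]
 [336.19984247 212.35498145]]
```

View pics/s6.png

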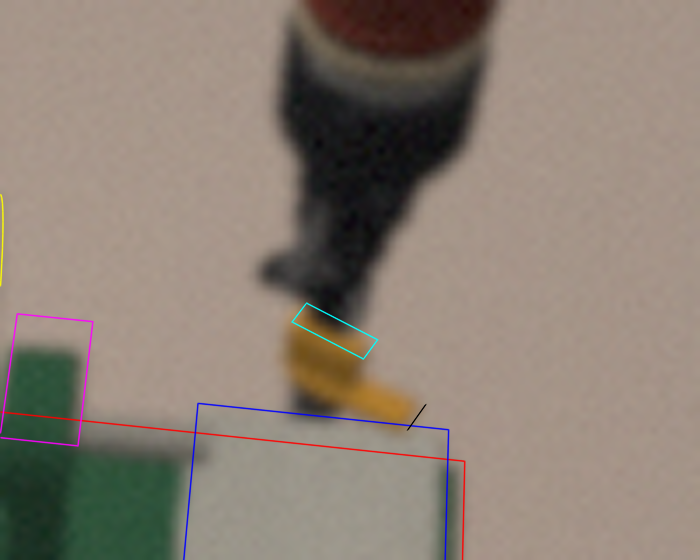

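Run:
```python
from ov import *
p,P=cloud("scene")
for v in range(186,208,2):
    print(v,[ (u,*np.round(P[v,u]*1000).astype(int)) for u in range(328,344,3)])
p,P=cloud("top")
uv=proj("top",W([(-80,125,132)]));print(uv)
cv2.imwrite("pics/t7.png",cv2.resize(p[180:290,150:300],None,fx=5,fy=5))
```

```text
186 [(328, np.int64(276), np.int64(121), np.int64(0)), (331, np.int64(274), np.int64(131), np.int64(1)), (334, np.int64(487), np.int64(146), np.int64(253)), (337, np.int64(492), np.int64(154), np.int64(262)), (340, np.int64(494), np.int64(162), np.int64(266)), (343, np.int64(492), np.int64(169), np.int64(265))]
188 [(328, np.int64(289), np.int64(123), np.int64(5)), (331, np.int64(288), np.int64(133), np.int64(6)), (334, np.int64(490), np.int64(147), np.int64(249)), (337, np.int64(492), np.int64(155), np.int64(253)), (340, np.int64(492), np.int64(163), np.int64(255)), (343, np.int64(477), np.int64(170), np.int64(241))]
190 [(328, np.int64(296), np.int64(124), np.int64(3)), (331, np.int64(289), np.int64(134), np.int64(-3)), (334, np.int64(492), np.int64(148), np.int64(244)), (337, np.int64(498), np.int64(156), np.int64(252)), (340, np.int64(492), np.int64(163), np.int64(248)), (343, np.int64(478), np.int64(171), np.int64(233))]
192 [(328, np.int64(307), np.int64(125), np.int64(6)), (331, np.int64(305), np.int64(135), np.int64(6)), (334, np.int64(497), np.int64(149), np.int64(240)), (33
[... 1683 characters left out ...]
, np.int64(337), np.int64(181), np.int64(4))]
204 [(328, np.int64(354), np.int64(133), np.int64(1)), (331, np.int64(354), np.int64(143), np.int64(4)), (334, np.int64(468), np.int64(154), np.int64(152)), (337, np.int64(499), np.int64(162), np.int64(195)), (340, np.int64(467), np.int64(171), np.int64(157)), (343, np.int64(344), np.int64(182), np.int64(2))]
206 [(328, np.int64(360), np.int64(134), np.int64(-2)), (331, np.int64(458), np.int64(146), np.int64(129)), (334, np.int64(462), np.int64(155), np.int64(135)), (337, np.int64(470), np.int64(163), np.int64(148)), (340, np.int64(467), np.int64(172), np.int64(147)), (343, np.int64(350), np.int64(183), np.int64(0))]
[[218.61063252 231.51041819]]
```

View pics/t7.png

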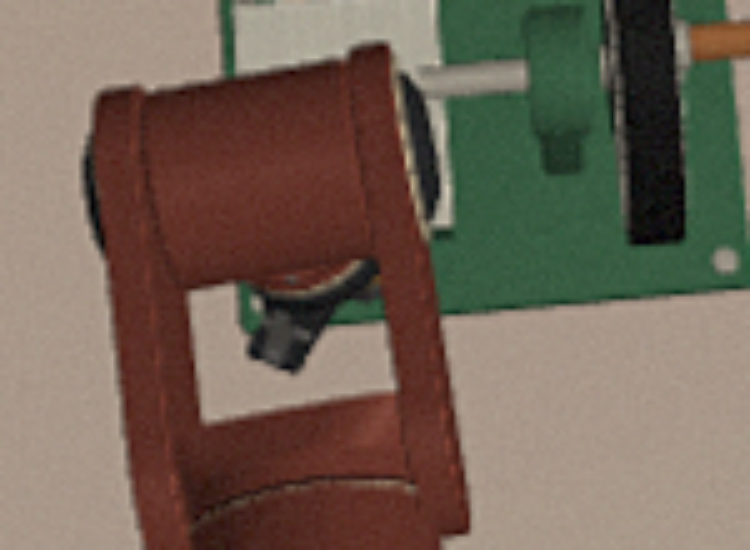

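>>> play_rows([
  [[0,0,0.03],0],
  [[0,0,0.06],0],
  [[0,0,0.06],0],
])

```text
time: 4.5
tool_pos: [0.4611, 0.1642, 0.174]
tool_rot: [0.001, 0.82, 0.573, 0.003]
contact_force: [-0.2, 0.6, -0.6]
gripper_width: -0.004
```

Run:
```python
from ov import *
s=status.state(); print(s["tool_pos"],s["gripper_width"],s["contact_force"])
t=s["tool_pos"]; uv=proj("scene",t)[0];print(uv)
p,P=cloud("scene"); a=cv2.resize(p[150:240,290:390],None,fx=6,fy=6,interpolation=cv2.INTER_CUBIC)
cv2.circle(a,(int((uv[0]-290+.5)*6),int((uv[1]-150+.5)*6)),3,(0,0,255),-1)
cv2.imwrite("pics/s8.png",a)
for v in range(180,204,2):
    print(v,[ (u,*np.round(P[v,u]*1000).astype(int).tolist()) for u in range(330,344,3)])
```

```text
[0.46106821 0.16424287 0.17403681] -0.004165838964041488 [-0.21466852  0.60468938 -0.64260899]
[338.73132216 198.20238276]
180 [(330, 251, 124, 4), (333, 496, 141, 287), (336, 504, 149, 298), (339, 473, 156, 265), (342, 483, 164, 278)]
182 [(330, 509, 135, 292), (333, 508, 142, 293), (336, 508, 150, 295), (339, 469, 157, 252), (342, 476, 165, 262)]
184 [(330, 512, 136, 288), (333, 512, 143, 290), (336, 514, 151, 294), (339, 507, 158, 288), (342, 475, 166, 253)]
186 [(330, 274, 128, -1), (333, 514, 144, 285), (336, 517, 152, 290), (339, 514, 159, 289), (342, 490, 167, 262)]
188 [(330, 282, 129, -1), (333, 282, 139, 1), (336, 520, 153, 286), (339, 509, 160, 275), (342, 487, 168, 251)]
190 [(330, 292, 131, 0), (333, 290, 141, 0), (336, 287, 151, -1), (339, 471, 161, 221), (342, 468, 169, 220)]
192 [(330, 302, 132, 1), (333, 301, 142, 2), (336, 299, 152, 3), (339, 470, 162, 213), (342, 467, 170, 210)]
194 [(330, 311, 133, 2), (333, 309, 143, 2), (336, 308, 153, 3), (339, 307, 163, 6), (342, 467, 171, 202)]
196 [(330, 320, 135, 2), (333, 317, 144, 2), (336, 314, 154, 1), (339, 313, 164, 2), (342, 310, 174, 1)]
198 [(330, 328, 136, 1), (333, 327, 146, 4), (336, 323, 156, 1), (339, 323, 165, 4), (342, 319, 175, 1)]
200 [(330, 335, 137, 0), (333, 331, 147, -2), (336, 335, 157, 5), (339, 329, 167, 0), (342, 326, 176, 0)]
202 [(330, 341, 138, -4), (333, 345, 148, 4), (336, 340, 158, 1), (339, 333, 168, -5), (342, 336, 178, 1)]
```

View pics/s8.png

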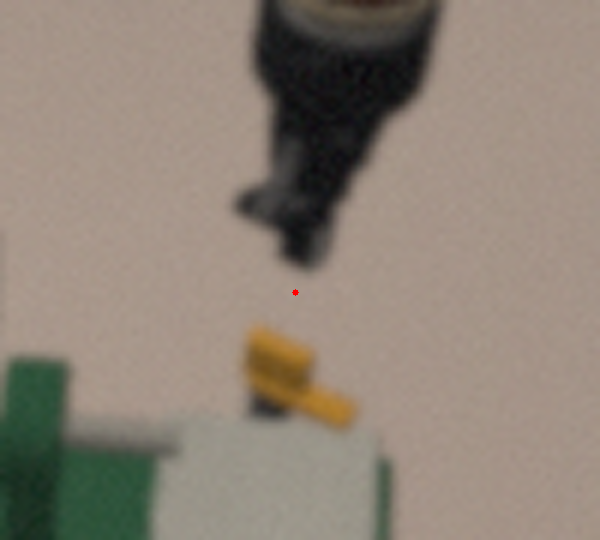

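Run:
```python
from ov import *
p,P=cloud("scene")
m=(np.hypot(P[...,0]-.461,P[...,1]-.164)<.05)&(P[...,2]>.14)&(P[...,2]<.25)
q=P[m]; i=np.argsort(q[:,2])[:15]; print(np.round(q[i]*1000)); print(len(q))
t=status.state()
print(t["joint_pos"],t["tool_pos"])
```

```text
[[469. 171. 201.]
 [466. 171. 201.]
 [459. 153. 201.]
 [467. 174. 202.]
 [468. 168. 203.]
 [457. 178. 205.]
 [469. 160. 206.]
 [472. 166. 206.]
 [462. 175. 207.]
 [467. 170. 207.]
 [460. 153. 207.]
 [467. 173. 207.]
 [465. 170. 208.]
 [465. 173. 209.]
 [471. 162. 209.]]
70
[ 1.89977582e-01 -2.60359922e-01  1.96570672e+00 -1.50765045e-05
  1.43649848e+00  5.40988973e-01] [0.45902848 0.16382443 0.17057923]
```

>>> play_rows([
  [[0,0,0],0],
  [[0,0,0],0],
  [[0,0,-0.02],0],
  [[0,0,-0.05],0],
  [[0,0,-0.07],0],
], grip=1)

```text
time: 5.22
tool_pos: [0.4576, 0.1635, 0.0976]
tool_rot: [-0.001, 0.82, 0.573, -0.002]
contact_force: [-0.4, 0.5, 0.5]
gripper_width: 1.003
```

Run:
```python
from ov import *
s=status.state(); print(s["tool_pos"],s["gripper_width"],s["contact_force"])
p,P=cloud("scene"); a=cv2.resize(p[150:240,290:390],None,fx=6,fy=6,interpolation=cv2.INTER_CUBIC)
cv2.imwrite("pics/s9.png",a)
for v in range(200,222,2):
    print(v,[ (u,*np.round(P[v,u]*1000).astype(int).tolist()) for u in range(324,344,3)])
```

```text
[0.45755255 0.16352904 0.09763479] 1.0025223933967815 [-0.40582302  0.53233096  0.458583  ]
200 [(324, 341, 118, 2), (327, 518, 135, 229), (330, 521, 142, 234), (333, 523, 150, 240), (336, 491, 158, 201), (339, 494, 166, 207), (342, 328, 176, 2)]
202 [(324, 349, 119, 2), (327, 520, 135, 222), (330, 524, 143, 230), (333, 524, 151, 232), (336, 496, 159, 199), (339, 496, 167, 202), (342, 336, 178, 1)]
204 [(324, 359, 120, 3), (327, 520, 136, 214), (330, 520, 144, 217), (333, 525, 152, 224), (336, 501, 160, 196), (339, 347, 169, 2), (342, 345, 179, 3)]
206 [(324, 518, 129, 201), (327, 519, 137, 204), (330, 527, 145, 216), (333, 523, 153, 213), (336, 502, 161, 189), (339, 354, 170, 1), (342, 351, 180, 0)]
208 [(324, 521, 130, 196), (327, 517, 138, 192), (330, 527, 146, 208), (333, 521, 154, 203), (336, 465, 162, 132), (339, 462, 170, 131), (342, 461, 179, 131)]
210 [(324, 522, 131, 188), (327, 523, 139, 191), (330, 530, 147, 203), (333, 516, 155, 188), (336, 465, 163, 123), (339, 471, 171, 133), (342, 467, 180, 131)]
212 [(324, 390, 126, 2), (327, 527, 140, 188), (330, 528, 148, 192), (333, 504, 156, 162), (336, 468, 164, 117), (339, 469, 172, 121), (342, 378, 183, 3)]
214 [(324, 397, 127, 0), (327, 507, 140, 152), (330, 509, 148, 157), (333, 503, 156, 152), (336, 467, 165, 105), (339, 473, 173, 117), (342, 463, 182, 106)]
216 [(324, 406, 128, 2), (327, 407, 138, 6), (330, 508, 149, 146), (333, 504, 157, 144), (336, 469, 166, 99), (339, 473, 175, 106), (342, 471, 183, 106)]
218 [(324, 414, 129, 1), (327, 410, 139, -1), (330, 408, 148, 0), (333, 471, 158, 89), (336, 469, 167, 89), (339, 402, 177, 0), (342, 476, 184, 104)]
220 [(324, 488, 133, 94), (327, 488, 142, 97), (330, 484, 151, 94), (333, 481, 159, 93), (336, 479, 168, 92), (339, 480, 177, 96), (342, 475, 185, 93)]
```

View pics/s9.png

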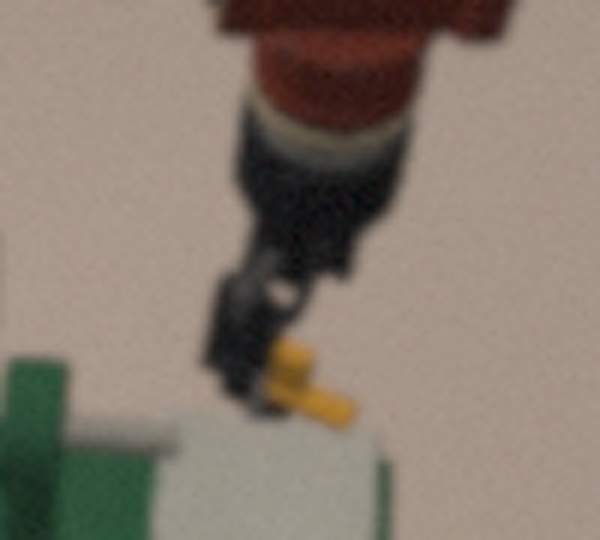

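>>> play_rows([
  [[0,0,-0.016],0],
  [[0,0,-0.016],0],
])

```text
time: 5.52
tool_pos: [0.4581, 0.1637, 0.0833]
tool_rot: [-0.001, 0.82, 0.573, -0.001]
contact_force: [-0.3, -0.7, 0.4]
gripper_width: 1.002
```

>>> play_rows([
  [[0,0,0],0],
  [[0,0,0],0],
  [[0,0,0],0],
  [[0,0,0],0],
], grip=-1)

```text
time: 6.02
tool_pos: [0.4624, 0.1627, 0.086]
tool_rot: [0.004, 0.819, 0.573, 0.003]
contact_force: [24.4, -7.9, -14.7]
gripper_width: 0.147
```

>>> play_rows([
  [[0.004,-0.001,-0.001],0],
  [[0.004,-0.001,-0.001],0],
])

```text
time: 6.28
tool_pos: [0.463, 0.1626, 0.0859]
tool_rot: [-0.0, 0.82, 0.573, -0.001]
contact_force: [-6.9, -2.3, 11.0]
gripper_width: 0.126
```

>>> play_rows([
  [[-0.001,0,0],-0.12],
  [[-0.001,0,0],-0.24],
  [[-0.001,0,0],-0.36],
  [[-0.001,0,0],-0.48],
  [[-0.001,0,0],-0.6],
])

```text
time: 6.9
tool_pos: [0.4632, 0.1625, 0.086]
tool_rot: [0.001, 0.953, 0.303, 0.001]
contact_force: [-2.7, -3.2, 6.5]
gripper_width: 0.127
```

Run:
```python
from plant import *
s=status.state(); print(s["tool_pos"],s["gripper_width"],s["contact_force"],s["ft_torque"])
```

```text
[0.46319647 0.16248785 0.08596297] 0.12717253770586254 [-2.72763481 -3.15694274  6.5364873 ] [-0.33501835  0.46312843  0.14065574]
```

>>> play_rows([
  [[0,0,0],-0.12],
  [[0,0,0],-0.24],
  [[0,0,0],-0.36],
  [[0,0,0],-0.44],
  [[0,0,0],-0.49],
])

```text
time: 7.52
tool_pos: [0.4634, 0.1624, 0.086]
tool_rot: [0.001, 0.998, 0.064, 0.001]
contact_force: [-1.8, -3.8, 6.4]
gripper_width: 0.121
```

Run:
```python
from plant import *
s=status.state(); print(s["tool_rot"],s["gripper_width"],s["contact_force"],s["ft_torque"])
```

```text
[6.48911103e-04 9.97945343e-01 6.40581278e-02 1.10775156e-03] 0.12137757384817878 [-1.78878069 -3.79359298  6.37118699] [-0.38644414  0.30748804  0.07738113]
```

>>> play_rows([
  [[0,0,0],-0.04],
  [[0,0,0],-0.08],
  [[0,0,0],-0.08],
])

```text
time: 7.9
tool_pos: [0.4634, 0.1623, 0.086]
tool_rot: [0.001, 1.0, 0.027, 0.001]
contact_force: [-1.9, -3.3, 7.6]
gripper_width: 0.124
```

Run:
```python
from ov import *
s=status.state(); print(s["tool_rot"],s["gripper_width"],s["contact_force"],s["ft_torque"])
p,P=cloud("scene"); a=cv2.resize(p[150:240,290:390],None,fx=6,fy=6,interpolation=cv2.INTER_CUBIC)
cv2.imwrite("pics/s10.png",a)
```

```text
[0.00107567 0.99963732 0.02687539 0.00133522] 0.12446448946720944 [-1.91456317 -3.26296614  7.5799078 ] [-0.40615083  0.26436631  1.27081659]
```

View pics/s10.png

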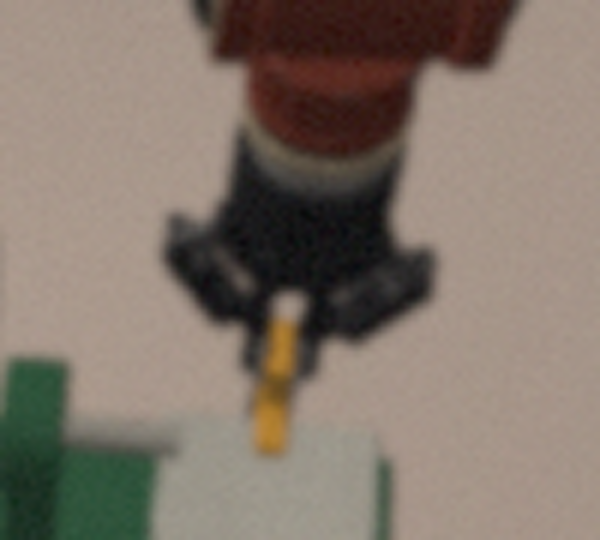

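>>> play_rows([
  [[0,0,0],0.03],
])

```text
time: 8.07
tool_pos: [0.4634, 0.1623, 0.086]
tool_rot: [0.001, 0.999, 0.042, 0.001]
contact_force: [-1.5, -3.7, 6.6]
gripper_width: 0.123
```

>>> play_rows([
  [[0,0,0],0],
  [[0,0,0],0],
  [[0,0,0],0],
  [[0,0,0.03],0],
  [[0,0,0.09],0],
], grip=1)

```text
time: 8.7
tool_pos: [0.4597, 0.1624, 0.1714]
tool_rot: [0.0, 0.999, 0.04, -0.004]
contact_force: [1.2, 0.0, 0.2]
gripper_width: 0.999
```

>>> play_rows([
  [[0,0,0.06],0.1],
  [[0,0,0.1],0.28],
  [[0.01,-0.04,0.11],0.46],
  [[0.03,-0.09,0.11],0.64],
  [[0.05,-0.14,0.11],0.82],
])

```text
time: 9.32
tool_pos: [0.5118, 0.0241, 0.2843]
tool_rot: [0.0, 0.901, 0.434, 0.0]
contact_force: [0.1, -0.1, -0.2]
gripper_width: 0.998
```

>>> play_rows([
  [[0.02,-0.03,0],0.18],
  [[0.04,-0.06,0],0.36],
  [[0.05,-0.08,0],0.54],
  [[0.052,-0.094,0],0.72],
  [[0.052,-0.094,0],0.764],
])

```text
time: 9.95
tool_pos: [0.5634, -0.0697, 0.2833]
tool_rot: [-0.001, 0.676, 0.737, -0.0]
contact_force: [-0.2, 1.0, -0.0]
gripper_width: 0.998
```

Run:
```python
from ov import *
s=status.state(); print(s["tool_pos"],s["tool_rot"],s["gripper_width"],s["contact_force"],s["joint_pos"])
p,P=cloud("top"); overlay("top",p,-.03,1.57,(180,140,340,260),5,"pics/o11.png")
p,P=cloud("scene"); a=cv2.resize(p[110:250,230:370],None,fx=4,fy=4,interpolation=cv2.INTER_CUBIC)
cv2.imwrite("pics/s11.png",a)
```

```text
[ 0.56342263 -0.06973512  0.28332349] [-5.11031432e-04  6.76369274e-01  7.36562479e-01 -2.42956646e-04] 0.9977354912687778 [-0.15826948  1.04067172 -0.02450679] [-2.54244322e-01 -1.16468551e-01  1.65404143e+00  5.06942269e-05
  1.60515033e+00 -3.39394392e-01]
```

View pics/o11.png

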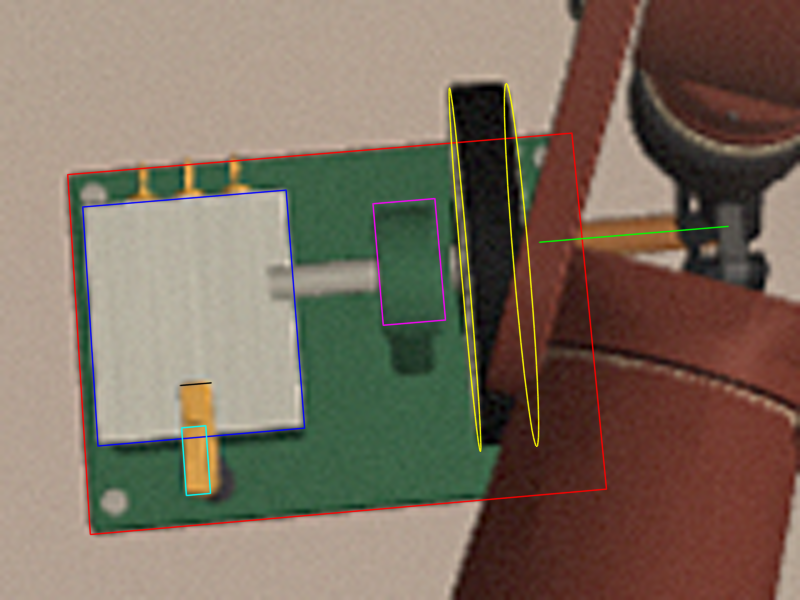

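View pics/s11.png

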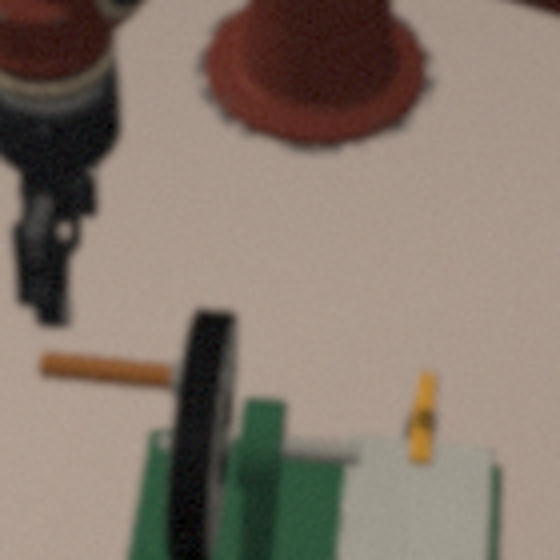

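Run:
```python
from ov import *
p,P=cloud("top")
for v in range(150,300,8):
    print(v,[ (u,*np.round(P[v,u]*1000).astype(int).tolist()) for u in range(270,350,10) if P[v,u,2]>.26])
```

```text
150 [(300, 525, -9, 626), (310, 533, -27, 598), (320, 532, -42, 604), (330, 530, -57, 609), (340, 530, -73, 611)]
158 [(300, 512, -9, 624), (310, 545, -34, 511), (320, 534, -48, 549), (330, 524, -60, 587), (340, 521, -75, 596)]
166 [(290, 500, 6, 625), (310, 539, -36, 479), (320, 529, -51, 517), (330, 527, -67, 524), (340, 533, -88, 503)]
174 [(290, 487, 6, 623), (320, 526, -56, 468), (330, 526, -74, 472)]
182 [(290, 475, 6, 624), (320, 523, -60, 418), (330, 528, -83, 395)]
190 [(290, 463, 6, 623), (300, 463, -10, 621), (330, 506, -79, 422)]
198 [(290, 450, 6, 623), (300, 451, -10, 619), (310, 451, -25, 623), (320, 451, -40, 622), (330, 451, -55, 622)]
206 [(280, 440, 20, 611), (290, 442, 5, 601), (300, 439, -10, 617), (310, 438, -25, 624), (320, 438, -40, 626), (330, 439, -55, 621), (340, 440, -71, 618)]
214 [(280, 429, 20, 599), (290, 427, 5, 612), (300, 426, -10, 622), (310, 425, -24, 629), (320, 426, -40, 624), (330, 427, -55, 620), (340, 430, -73, 600)]
222 [(290, 414, 5, 618), (300, 413, -9, 628), (310, 413, -24, 631), (320, 413, -39, 630), (330, 415, -55, 620), (340, 416, -71,
[... 586 characters left out ...]
 (280, 353, 20, 632), (290, 353, 6, 641), (300, 352, -8, 643), (310, 353, -23, 644), (320, 353, -38, 635), (330, 354, -55, 619)]
270 [(270, 342, 35, 620), (280, 341, 20, 638), (290, 341, 6, 646), (300, 341, -8, 645), (310, 341, -23, 644), (320, 342, -38, 636), (330, 343, -55, 616)]
278 [(270, 330, 35, 631), (280, 329, 20, 642), (290, 329, 6, 646), (300, 329, -8, 648), (310, 330, -23, 646), (320, 330, -38, 637), (330, 331, -55, 613)]
286 [(270, 318, 34, 639), (280, 318, 20, 645), (290, 318, 6, 653), (300, 318, -8, 651), (310, 318, -22, 648), (320, 319, -38, 637)]
294 [(270, 307, 34, 642), (280, 307, 20, 648), (290, 307, 6, 655), (300, 307, -8, 650), (310, 307, -23, 646), (320, 307, -38, 637)]
```

>>> play_rows([
  [[0.001,-0.005,-0.03],0],
  [[0.001,-0.005,-0.07],0],
  [[0.001,-0.005,-0.1],0],
  [[0.001,-0.005,-0.114],0],
  [[0.001,-0.005,-0.114],0],
])

```text
time: 10.72
tool_pos: [0.5639, -0.0735, 0.1692]
tool_rot: [-0.001, 0.677, 0.736, -0.0]
contact_force: [-0.4, 0.8, 0.3]
gripper_width: 1.001
```

Run:
```python
from ov import *
s=status.state(); print(s["tool_pos"],s["tool_rot"],s["gripper_width"],s["contact_force"])
p,P=cloud("scene"); a=cv2.resize(p[150:260,220:340],None,fx=5,fy=5,interpolation=cv2.INTER_CUBIC)
cv2.imwrite("pics/s12.png",a)
```

```text
[ 0.5638983  -0.07347189  0.16923698] [-7.91090016e-04  6.76539114e-01  7.36406166e-01 -3.99802632e-04] 1.0014079900506458 [-0.38214017  0.750065    0.29382272]
```

View pics/s12.png

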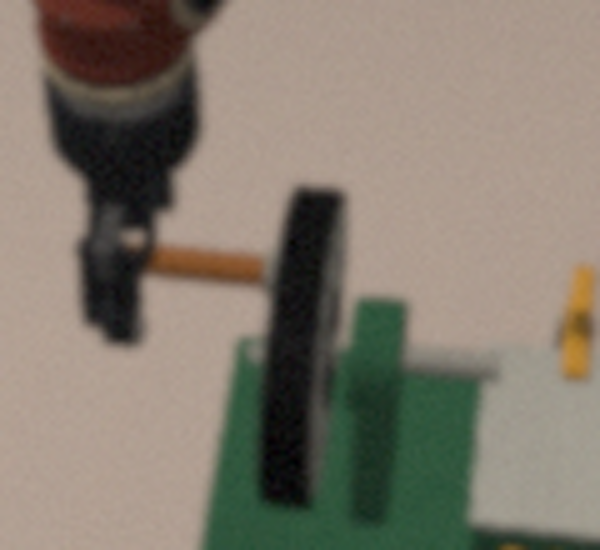

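>>> play_rows([
  [[0,0,0],0],
  [[0,0,0],0],
  [[0,0,0],0],
  [[0,0,0],0],
  [[0,0,0],0],
], grip=-1)

```text
time: 11.4
tool_pos: [0.5635, -0.0739, 0.1703]
tool_rot: [-0.001, 0.676, 0.737, -0.001]
contact_force: [-5.5, -0.8, 4.1]
gripper_width: 0.186
```

Run:
```python
from ov import *
s=status.state(); print(s["tool_pos"],s["tool_rot"],s["gripper_width"],s["contact_force"],s["ft_torque"])
p,P=cloud("scene"); a=cv2.resize(p[150:260,220:340],None,fx=5,fy=5,interpolation=cv2.INTER_CUBIC)
cv2.imwrite("pics/s13.png",a)
```

```text
[ 0.56350425 -0.07393568  0.17029364] [-0.00073782  0.67640842  0.73652579 -0.0009372 ] 0.18619922170898753 [-5.45559904 -0.76929609  4.05832373] [-0.06473653  0.81946501  0.17590103]
```

View pics/s13.png

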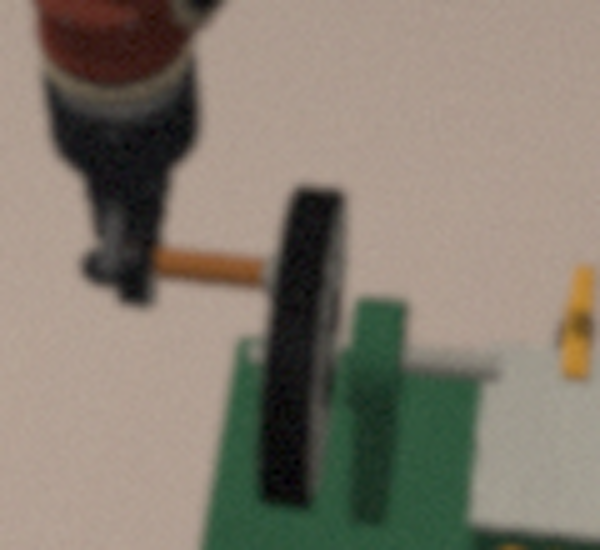

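```bash
cat > plan.py <<'E'
import numpy as np
def pos(q,cx=0,cz=0,r=60): # mm along winder x (u) and z, relative to circle centre
    return np.array([cx+r*np.sin(q),cz+r*np.cos(q)])
def rows(q0,q1,n,c0=(0,0),c1=(0,0)):
    p0=pos(q0)+c0; out=[]
    for i in range(1,n+1):
        f=i/n; d=(pos(q0+(q1-q0)*f)+np.array(c0)+f*(np.array(c1)-c0)-p0)/1000
        out.append([[round(d[0]*.9953,4),round(d[0]*.0968,4),round(d[1],4)],0])
    return out
E
python3 - <<'E'
from plan import *
q=-.05;s=np.radians(4)
for k in range(6): print(k,round(q+5*s,3),rows(q,q+5*s,5)); q+=5*s
E
```

```text
0 0.299 [[[np.float64(0.0042), np.float64(0.0004), np.float64(0.0001)], 0], [[np.float64(0.0083), np.float64(0.0008), np.float64(-0.0002)], 0], [[np.float64(0.0125), np.float64(0.0012), np.float64(-0.0007)], 0], [[np.float64(0.0166), np.float64(0.0016), np.float64(-0.0015)], 0], [[np.float64(0.0206), np.float64(0.002), np.float64(-0.0026)], 0]]
1 0.648 [[[np.float64(0.0039), np.float64(0.0004), np.float64(-0.0014)], 0], [[np.float64(0.0078), np.float64(0.0008), np.float64(-0.003)], 0], [[np.float64(0.0115), np.float64(0.0011), np.float64(-0.0049)], 0], [[np.float64(0.015), np.float64(0.0015), np.float64(-0.0071)], 0], [[np.float64(0.0185), np.float64(0.0018), np.float64(-0.0095)], 0]]
2 0.997 [[[np.float64(0.0032), np.float64(0.0003), np.float64(-0.0026)], 0], [[np.float64(0.0063), np.float64(0.0006), np.float64(-0.0055)], 0], [[np.float64(0.0091), np.float64(0.0009), np.float64(-0.0086)], 0], [[np.float64(0.0117), np.float64(0.0011), np.float64(-0.0118)], 0], [[np.float64(0.0141), np.float64(0.0014), np.float64(-0.0153)], 0]]
3 1.346 [[[np.float64(0.0021), np.float64(0.0002), np.flo
[... 296 characters left out ...]
5 [[[np.float64(0.0008), np.float64(0.0001), np.float64(-0.0041)], 0], [[np.float64(0.0013), np.float64(0.0001), np.float64(-0.0083)], 0], [[np.float64(0.0015), np.float64(0.0001), np.float64(-0.0125)], 0], [[np.float64(0.0014), np.float64(0.0001), np.float64(-0.0166)], 0], [[np.float64(0.001), np.float64(0.0001), np.float64(-0.0208)], 0]]
5 2.044 [[[np.float64(-0.0007), np.float64(-0.0001), np.float64(-0.0041)], 0], [[np.float64(-0.0016), np.float64(-0.0002), np.float64(-0.0082)], 0], [[np.float64(-0.0028), np.float64(-0.0003), np.float64(-0.0122)], 0], [[np.float64(-0.0043), np.float64(-0.0004), np.float64(-0.0161)], 0], [[np.float64(-0.0061), np.float64(-0.0006), np.float64(-0.0199)], 0]]
```

>>> play_rows([
  [[0.0042,0.0004,0],0],
  [[0.0083,0.0008,0],0],
  [[0.0125,0.0012,-0.0005],0],
  [[0.0166,0.0016,-0.0015],0],
  [[0.0206,0.002,-0.0025],0],
])

```text
time: 12.08
tool_pos: [0.5838, -0.0719, 0.1677]
tool_rot: [-0.001, 0.676, 0.736, -0.001]
contact_force: [-6.6, -0.6, 4.3]
gripper_width: 0.192
```

Run:
```python
from plant import *
s=status.state(); print(s["tool_pos"],s["tool_rot"],s["gripper_width"],s["contact_force"],s["ft_torque"])
```

```text
[ 0.58382482 -0.07194173  0.16773352] [-0.00114976  0.67647007  0.73646814 -0.00126717] 0.19179727206102262 [-6.59449832 -0.57318027  4.30574012] [-0.13493601  1.12271518  0.15520545]
```

>>> play_rows([
  [[0.0039,0.0004,-0.0014],0],
  [[0.0078,0.0008,-0.003],0],
  [[0.0115,0.0011,-0.005],0],
  [[0.015,0.0015,-0.007],0],
  [[0.0185,0.0018,-0.0095],0],
])

```text
time: 12.7
tool_pos: [0.6025, -0.0701, 0.1582]
tool_rot: [-0.001, 0.676, 0.736, -0.001]
contact_force: [-5.4, -0.7, 3.9]
gripper_width: 0.192
```

>>> play_rows([
  [[0.0032,0.0003,-0.0026],0],
  [[0.0063,0.0006,-0.0055],0],
  [[0.0091,0.0009,-0.0086],0],
  [[0.0117,0.0011,-0.0118],0],
  [[0.014,0.0014,-0.0153],0],
])

```text
time: 13.32
tool_pos: [0.6166, -0.0687, 0.1428]
tool_rot: [-0.001, 0.676, 0.736, -0.001]
contact_force: [-5.0, 0.5, 2.8]
gripper_width: 0.194
```

>>> play_rows([
  [[0.0021,0.0002,-0.0036],0],
  [[0.004,0.0004,-0.0073],0],
  [[0.0056,0.0005,-0.0112],0],
  [[0.007,0.0007,-0.0152],0],
  [[0.008,0.0008,-0.0192],0],
])

```text
time: 13.95
tool_pos: [0.6246, -0.0679, 0.1236]
tool_rot: [-0.001, 0.676, 0.736, -0.001]
contact_force: [-6.0, -0.7, 3.7]
gripper_width: 0.189
```

>>> play_rows([
  [[0.0008,0.0001,-0.0041],0],
  [[0.0013,0.0001,-0.0083],0],
  [[0.0015,0.0001,-0.0125],0],
  [[0.0014,0.0001,-0.0166],0],
  [[0.001,0.0001,-0.0208],0],
])

```text
time: 14.58
tool_pos: [0.6256, -0.0678, 0.1029]
tool_rot: [-0.001, 0.676, 0.736, -0.001]
contact_force: [-5.5, -0.5, 3.1]
gripper_width: 0.193
```

>>> play_rows([
  [[-0.0007,-0.0001,-0.0041],0],
  [[-0.0016,-0.0002,-0.0082],0],
  [[-0.0028,-0.0003,-0.0122],0],
  [[-0.0043,-0.0004,-0.0161],0],
  [[-0.006,-0.0006,-0.0199],0],
])

```text
time: 15.2
tool_pos: [0.6197, -0.0684, 0.0833]
tool_rot: [-0.001, 0.676, 0.736, -0.001]
contact_force: [-6.4, -0.5, 6.4]
gripper_width: 0.192
```

Run:
```python
from plan import *
q=2.044;s=np.radians(4)
for k in range(6,20): print(k,round(q+5*s,3),[[[float(v) for v in a],b] for a,b in rows(q,q+5*s,5)]); q+=5*s
```

```text
6 2.393 [[[-0.002, -0.0002, -0.0037], 0], [[-0.0043, -0.0004, -0.0072], 0], [[-0.0068, -0.0007, -0.0105], 0], [[-0.0096, -0.0009, -0.0137], 0], [[-0.0125, -0.0012, -0.0166], 0]]
7 2.742 [[[-0.0032, -0.0003, -0.0027], 0], [[-0.0065, -0.0006, -0.0053], 0], [[-0.01, -0.001, -0.0075], 0], [[-0.0136, -0.0013, -0.0096], 0], [[-0.0174, -0.0017, -0.0113], 0]]
8 3.091 [[[-0.0039, -0.0004, -0.0015], 0], [[-0.0079, -0.0008, -0.0027], 0], [[-0.0119, -0.0012, -0.0036], 0], [[-0.0161, -0.0016, -0.0043], 0], [[-0.0202, -0.002, -0.0046], 0]]
9 3.44 [[[-0.0042, -0.0004, -0.0001], 0], [[-0.0083, -0.0008, 0.0002], 0], [[-0.0125, -0.0012, 0.0007], 0], [[-0.0166, -0.0016, 0.0015], 0], [[-0.0206, -0.002, 0.0026], 0]]
10 3.789 [[[-0.0039, -0.0004, 0.0014], 0], [[-0.0078, -0.0008, 0.003], 0], [[-0.0115, -0.0011, 0.0049], 0], [[-0.0151, -0.0015, 0.0071], 0], [[-0.0185, -0.0018, 0.0095], 0]]
11 4.138 [[[-0.0032, -0.0003, 0.0026], 0], [[-0.0063, -0.0006, 0.0055], 0], [[-0.0091, -0.0009, 0.0086], 0], [[-0.0117, -0.0011, 0.0118], 0], [[-0.0141, -0.0014, 0.0153], 0]]
12 4.487 [[[-0.0021, -0.0002, 0.0036], 0], [[-
[... 592 characters left out ...]
], 0], [[0.0125, 0.0012, 0.0166], 0]]
16 5.884 [[[0.0032, 0.0003, 0.0027], 0], [[0.0065, 0.0006, 0.0053], 0], [[0.01, 0.001, 0.0075], 0], [[0.0136, 0.0013, 0.0096], 0], [[0.0174, 0.0017, 0.0113], 0]]
17 6.233 [[[0.0039, 0.0004, 0.0015], 0], [[0.0079, 0.0008, 0.0027], 0], [[0.0119, 0.0012, 0.0036], 0], [[0.0161, 0.0016, 0.0043], 0], [[0.0202, 0.002, 0.0046], 0]]
18 6.582 [[[0.0042, 0.0004, 0.0001], 0], [[0.0083, 0.0008, -0.0002], 0], [[0.0125, 0.0012, -0.0007], 0], [[0.0166, 0.0016, -0.0015], 0], [[0.0206, 0.002, -0.0026], 0]]
19 6.931 [[[0.0039, 0.0004, -0.0014], 0], [[0.0078, 0.0008, -0.003], 0], [[0.0115, 0.0011, -0.0049], 0], [[0.0151, 0.0015, -0.0071], 0], [[0.0185, 0.0018, -0.0095], 0]]
```

>>> play_rows([
  [[-0.002,-0.0002,-0.0037],0],
  [[-0.0043,-0.0004,-0.0072],0],
  [[-0.0068,-0.0007,-0.0105],0],
  [[-0.0096,-0.0009,-0.0137],0],
  [[-0.0125,-0.0012,-0.0166],0],
])

```text
time: 15.82
tool_pos: [0.6081, -0.0696, 0.0673]
tool_rot: [0.0, 0.676, 0.736, -0.0]
contact_force: [-4.4, 0.5, 5.7]
gripper_width: 0.191
```

>>> play_rows([
  [[-0.0032,-0.0003,-0.0027],0],
  [[-0.0065,-0.0006,-0.0053],0],
  [[-0.01,-0.001,-0.0075],0],
  [[-0.0136,-0.0013,-0.0096],0],
  [[-0.0174,-0.0017,-0.0113],0],
])

```text
time: 16.45
tool_pos: [0.5913, -0.0712, 0.0557]
tool_rot: [0.001, 0.677, 0.736, 0.001]
contact_force: [-1.6, 0.3, 5.2]
gripper_width: 0.192
```

>>> play_rows([
  [[-0.0039,-0.0004,-0.0015],0],
  [[-0.0079,-0.0008,-0.0027],0],
  [[-0.0119,-0.0012,-0.0036],0],
  [[-0.0161,-0.0016,-0.0043],0],
  [[-0.0202,-0.002,-0.0046],0],
])

```text
time: 17.08
tool_pos: [0.5705, -0.0732, 0.0505]
tool_rot: [0.0, 0.677, 0.736, 0.0]
contact_force: [0.9, -0.0, 4.4]
gripper_width: 0.192
```

>>> play_rows([
  [[-0.0042,-0.0004,0],0],
  [[-0.0083,-0.0008,0.0002],0],
  [[-0.0125,-0.0012,0.0007],0],
  [[-0.0166,-0.0016,0.0015],0],
  [[-0.0206,-0.002,0.0026],0],
])

```text
time: 17.7
tool_pos: [0.5495, -0.0753, 0.0528]
tool_rot: [0.0, 0.677, 0.736, -0.0]
contact_force: [2.1, -0.9, 2.6]
gripper_width: 0.194
```

>>> play_rows([
  [[-0.0039,-0.0004,0.0014],0],
  [[-0.0078,-0.0008,0.003],0],
  [[-0.0115,-0.0011,0.0049],0],
  [[-0.0151,-0.0015,0.0071],0],
  [[-0.0185,-0.0018,0.0095],0],
])

```text
time: 18.32
tool_pos: [0.5308, -0.0771, 0.0622]
tool_rot: [-0.0, 0.676, 0.736, -0.0]
contact_force: [2.6, -2.0, 0.4]
gripper_width: 0.191
```

>>> play_rows([
  [[-0.0032,-0.0003,0.0026],0],
  [[-0.0063,-0.0006,0.0055],0],
  [[-0.0091,-0.0009,0.0086],0],
  [[-0.0117,-0.0011,0.0118],0],
  [[-0.0141,-0.0014,0.0153],0],
])

```text
time: 18.95
tool_pos: [0.5165, -0.0785, 0.0775]
tool_rot: [-0.0, 0.676, 0.736, -0.001]
contact_force: [1.1, -4.3, -3.9]
gripper_width: 0.191
```

>>> play_rows([
  [[-0.0021,-0.0002,0.0036],0],
  [[-0.004,-0.0004,0.0073],0],
  [[-0.0056,-0.0005,0.0112],0],
  [[-0.007,-0.0007,0.0151],0],
  [[-0.0081,-0.0008,0.0192],0],
])

```text
time: 19.58
tool_pos: [0.5082, -0.0793, 0.0965]
tool_rot: [-0.001, 0.676, 0.736, -0.001]
contact_force: [-0.8, -4.6, -4.8]
gripper_width: 0.19
```

>>> play_rows([
  [[-0.0008,-0.0001,0.0041],0],
  [[-0.0013,-0.0001,0.0083],0],
  [[-0.0015,-0.0001,0.0125],0],
  [[-0.0014,-0.0001,0.0166],0],
  [[-0.001,-0.0001,0.0208],0],
])

```text
time: 20.2
tool_pos: [0.5069, -0.0794, 0.1171]
tool_rot: [-0.001, 0.676, 0.736, -0.001]
contact_force: [-1.5, -5.1, -5.8]
gripper_width: 0.191
```

>>> play_rows([
  [[0.0007,0.0001,0.0041],0],
  [[0.0016,0.0002,0.0082],0],
  [[0.0028,0.0003,0.0122],0],
  [[0.0043,0.0004,0.0161],0],
  [[0.0061,0.0006,0.0199],0],
])

```text
time: 20.82
tool_pos: [0.5123, -0.0789, 0.1365]
tool_rot: [-0.002, 0.676, 0.736, -0.002]
contact_force: [-2.8, -5.6, -5.7]
gripper_width: 0.195
```

>>> play_rows([
  [[0.002,0.0002,0.0037],0],
  [[0.0043,0.0004,0.0072],0],
  [[0.0068,0.0007,0.0105],0],
  [[0.0096,0.0009,0.0137],0],
  [[0.0125,0.0012,0.0166],0],
])

```text
time: 21.45
tool_pos: [0.524, -0.0777, 0.153]
tool_rot: [-0.003, 0.676, 0.736, -0.003]
contact_force: [-9.1, -5.9, -3.0]
gripper_width: 0.19
```

>>> play_rows([
  [[0.0032,0.0003,0.0027],0],
  [[0.0065,0.0006,0.0053],0],
  [[0.01,0.001,0.0075],0],
  [[0.0136,0.0013,0.0096],0],
  [[0.0174,0.0017,0.0113],0],
])

```text
time: 22.08
tool_pos: [0.5415, -0.076, 0.1651]
tool_rot: [-0.003, 0.676, 0.737, -0.003]
contact_force: [-8.5, -4.9, -0.5]
gripper_width: 0.189
```

>>> play_rows([
  [[0.0039,0.0004,0.0015],0],
  [[0.0079,0.0008,0.0027],0],
  [[0.0119,0.0012,0.0036],0],
  [[0.0161,0.0016,0.0043],0],
  [[0.0202,0.002,0.0046],0],
])

```text
time: 22.7
tool_pos: [0.5623, -0.074, 0.1703]
tool_rot: [-0.002, 0.676, 0.736, -0.002]
contact_force: [-7.7, -5.0, 0.9]
gripper_width: 0.189
```

>>> play_rows([
  [[0.0042,0.0004,0],0],
  [[0.0083,0.0008,-0.0002],0],
  [[0.0125,0.0012,-0.0007],0],
  [[0.0166,0.0016,-0.0015],0],
  [[0.0206,0.002,-0.0026],0],
])

```text
time: 23.32
tool_pos: [0.5832, -0.0719, 0.168]
tool_rot: [-0.002, 0.676, 0.737, -0.002]
contact_force: [-7.7, -4.2, 1.4]
gripper_width: 0.19
```

>>> play_rows([
  [[0.0039,0.0004,-0.0014],0],
  [[0.0078,0.0008,-0.003],0],
  [[0.0115,0.0011,-0.0049],0],
  [[0.0151,0.0015,-0.0071],0],
  [[0.0185,0.0018,-0.0095],0],
])

```text
time: 23.95
tool_pos: [0.6019, -0.0701, 0.1586]
tool_rot: [-0.002, 0.676, 0.736, -0.001]
contact_force: [-7.3, -4.7, 2.3]
gripper_width: 0.194
```

```bash
cat > fit.py <<'E'
import numpy as np
from scipy.optimize import least_squares
D=np.array([
[.5838,-.0719,.1677,-6.6,-.6,4.3],[.6025,-.0701,.1582,-5.4,-.7,3.9],[.6166,-.0687,.1428,-5,.5,2.8],[.6246,-.0679,.1236,-6,-.7,3.7],[.6256,-.0678,.1029,-5.5,-.5,3.1],[.6197,-.0684,.0833,-6.4,-.5,6.4],[.6081,-.0696,.0673,-4.4,.5,5.7],[.5913,-.0712,.0557,-1.6,.3,5.2],[.5705,-.0732,.0505,.9,0,4.4],[.5495,-.0753,.0528,2.1,-.9,2.6],[.5308,-.0771,.0622,2.6,-2,.4],[.5165,-.0785,.0775,1.1,-4.3,-3.9],[.5082,-.0793,.0965,-.8,-4.6,-4.8],[.5069,-.0794,.1171,-1.5,-5.1,-5.8],[.5123,-.0789,.1365,-2.8,-5.6,-5.7],[.524,-.0777,.153,-9.1,-5.9,-3],[.5415,-.076,.1651,-8.5,-4.9,-.5],[.5623,-.074,.1703,-7.7,-5,.9],[.5832,-.0719,.168,-7.7,-4.2,1.4],[.6019,-.0701,.1586,-7.3,-4.7,2.3]])
e=np.array([.9953,.0968])
u=(D[:,:2]-D[0,:2])@e*1000; z=D[:,2]*1000
r=least_squares(lambda p:np.hypot(u-p[0],z-p[1])-p[2],[0,110,60]); c=r.x
q=np.unwrap(np.arctan2(u-c[0],z-c[1]))
print("centre",c,"res",np.round(r.fun,2), "world", D[0,:2]+e*c[0]/1000)
fu=D[:,3:5]@e; fz=D[:,5]
T=-(fu*np.cos(q)-fz*np.sin(q)); R=fu*np.sin(q)+fz*np.cos(q)
A=np.stack([np.ones_like(q),np.sin(q),np.cos(q)],-1)
s,*_=np.linalg.lstsq(A,T,rcond=None)
print(np.c_[np.round(q,2),np.round(T,1),np.round(A@s,1),np.round(R,1)])
print("A,B,C",s,"amp",np.hypot(s[1],s[2]))
# plug angle phi rel to crank: potential height cos(q+phi); resist torque for +q = -m g r sin(q+phi)... 
# T=A - K sin(q+phi)
phi=np.arctan2(-s[2],-s[1]); print("phi",phi,"q_down",(np.pi-phi)%(2*np.pi))
# with force bias terms
B=np.stack([np.ones_like(q),np.sin(q),np.cos(q)],-1)
# joint fit with radial: unknown bias in fu,fz plus stiffness circle error not separable
for a in (.5,1,2):
    k=least_squares(lambda p:A@p-T,s,loss="soft_l1",f_scale=a).x
    print(a,k,(np.pi-np.arctan2(-k[2],-k[1]))%(2*np.pi))
E
python3 fit.py
```

```text
centre [-17.57148701 110.39955443  60.05932966] res [-0.13 -0.   -0.04 -0.02 -0.02  0.04  0.11  0.13 -0.01 -0.03 -0.09 -0.16
 -0.04  0.01  0.16  0.12  0.05 -0.02 -0.01 -0.04] world [ 0.5663111  -0.07360092]
[[ 0.3   7.6   7.9   2.2 ]
 [ 0.65  6.7   6.9  -0.2 ]
 [ 1.    5.    5.8  -2.6 ]
 [ 1.35  4.9   4.4  -5.1 ]
 [ 1.7   2.4   3.1  -5.9 ]
 [ 2.04  2.8   2.   -8.6 ]
 [ 2.37  0.9   1.2  -7.1 ]
 [ 2.71  0.7   0.7  -5.4 ]
 [ 3.07  1.2   0.8  -4.3 ]
 [ 3.43  1.2   1.3  -3.1 ]
 [ 3.78  1.7   2.1  -1.7 ]
 [ 4.13  3.6   3.3   1.6 ]
 [ 4.48  4.4   4.7   2.3 ]
 [ 4.82  6.    6.    1.3 ]
 [ 5.16  6.6   7.1   0.5 ]
 [ 5.5   8.9   7.9   4.7 ]
 [ 5.86  8.3   8.4   3.2 ]
 [ 6.22  8.1   8.4   1.4 ]
 [ 6.57  8.1   7.9  -0.9 ]
 [ 6.92  7.6   7.   -2.8 ]]
A,B,C [ 4.56667852 -0.99375368  3.74371431] amp 3.8733632922542394
phi -1.3113339851948664 q_down 4.4529266387846596
0.5 [ 4.53348588 -0.95861866  3.71818338] 4.460064818974287
1 [ 4.55128958 -0.97341146  3.7311534 ] 4.457189752661407
2 [ 4.56146009 -0.98673236  3.73951231] 4.4544025847432325
```

Run:
```python
from plan import *
qs=np.linspace(6.931,4.44,8)
for a,b in zip(qs,qs[1:]): print(round(b,3),[[[float(v) for v in x],y] for x,y in rows(a,b,5)])
```

```text
6.575 [[[-0.0035, -0.0003, 0.0025], 0], [[-0.0071, -0.0007, 0.0047], 0], [[-0.0109, -0.0011, 0.0066], 0], [[-0.0148, -0.0014, 0.0082], 0], [[-0.0188, -0.0018, 0.0096], 0]]
6.219 [[[-0.0041, -0.0004, 0.0011], 0], [[-0.0083, -0.0008, 0.0019], 0], [[-0.0125, -0.0012, 0.0024], 0], [[-0.0168, -0.0016, 0.0025], 0], [[-0.021, -0.002, 0.0024], 0]]
5.863 [[[-0.0042, -0.0004, -0.0004], 0], [[-0.0084, -0.0008, -0.0011], 0], [[-0.0125, -0.0012, -0.0022], 0], [[-0.0166, -0.0016, -0.0035], 0], [[-0.0205, -0.002, -0.0051], 0]]
5.508 [[[-0.0038, -0.0004, -0.0019], 0], [[-0.0075, -0.0007, -0.004], 0], [[-0.011, -0.0011, -0.0064], 0], [[-0.0143, -0.0014, -0.0091], 0], [[-0.0175, -0.0017, -0.012], 0]]
5.152 [[[-0.0029, -0.0003, -0.0031], 0], [[-0.0056, -0.0005, -0.0064], 0], [[-0.0081, -0.0008, -0.0099], 0], [[-0.0103, -0.001, -0.0135], 0], [[-0.0122, -0.0012, -0.0173], 0]]
4.796 [[[-0.0017, -0.0002, -0.0039], 0], [[-0.0031, -0.0003, -0.008], 0], [[-0.0042, -0.0004, -0.0121], 0], [[-0.005, -0.0005, -0.0163], 0], [[-0.0055, -0.0005, -0.0205], 0]]
4.44 [[[-0.0002, -0.0, -0.0043], 0], [[-0.0001, -0.0, -0.0085], 0], [[0.0003, 0.0, -0.0128], 0], [[0.001, 0.0001, -0.017], 0], [[0.002, 0.0002, -0.0211], 0]]
```

>>> play_rows([
  [[-0.0035,-0.0003,0.0025],0],
  [[-0.0071,-0.0007,0.0047],0],
  [[-0.0109,-0.0011,0.0066],0],
  [[-0.0148,-0.0014,0.0082],0],
  [[-0.0188,-0.0018,0.0096],0],
])

```text
time: 24.58
tool_pos: [0.5843, -0.0718, 0.1677]
tool_rot: [0.0, 0.677, 0.736, 0.0]
contact_force: [0.6, -4.1, -4.2]
gripper_width: 0.192
```

>>> play_rows([
  [[-0.0041,-0.0004,0.0011],0],
  [[-0.0083,-0.0008,0.0019],0],
  [[-0.0125,-0.0012,0.0024],0],
  [[-0.0168,-0.0016,0.0025],0],
  [[-0.021,-0.002,0.0024],0],
])

```text
time: 25.2
tool_pos: [0.5637, -0.0738, 0.1705]
tool_rot: [0.0, 0.676, 0.736, 0.0]
contact_force: [0.5, -4.4, -1.6]
gripper_width: 0.19
```

>>> play_rows([
  [[-0.0042,-0.0004,-0.0004],0],
  [[-0.0084,-0.0008,-0.0011],0],
  [[-0.0125,-0.0012,-0.0022],0],
  [[-0.0166,-0.0016,-0.0035],0],
  [[-0.0205,-0.002,-0.0051],0],
])

```text
time: 25.82
tool_pos: [0.5431, -0.0759, 0.1657]
tool_rot: [0.0, 0.676, 0.736, 0.0]
contact_force: [-0.6, -3.1, 3.7]
gripper_width: 0.19
```

>>> play_rows([
  [[-0.0038,-0.0004,-0.0019],0],
  [[-0.0075,-0.0007,-0.004],0],
  [[-0.011,-0.0011,-0.0064],0],
  [[-0.0143,-0.0014,-0.0091],0],
  [[-0.0175,-0.0017,-0.012],0],
])

```text
time: 26.45
tool_pos: [0.525, -0.0776, 0.1536]
tool_rot: [-0.0, 0.676, 0.736, -0.001]
contact_force: [-2.8, -4.1, 5.5]
gripper_width: 0.19
```

>>> play_rows([
  [[-0.0029,-0.0003,-0.0031],0],
  [[-0.0056,-0.0005,-0.0064],0],
  [[-0.0081,-0.0008,-0.0099],0],
  [[-0.0103,-0.001,-0.0135],0],
  [[-0.0122,-0.0012,-0.0173],0],
])

```text
time: 27.08
tool_pos: [0.5121, -0.0789, 0.1355]
tool_rot: [-0.001, 0.676, 0.737, -0.001]
contact_force: [-4.2, -4.3, 4.7]
gripper_width: 0.192
```

>>> play_rows([
  [[-0.0017,-0.0002,-0.0039],0],
  [[-0.0031,-0.0003,-0.008],0],
  [[-0.0042,-0.0004,-0.0121],0],
  [[-0.005,-0.0005,-0.0163],0],
  [[-0.0055,-0.0005,-0.0205],0],
])

```text
time: 27.7
tool_pos: [0.5067, -0.0794, 0.1147]
tool_rot: [-0.001, 0.676, 0.736, -0.001]
contact_force: [-2.9, -5.3, 4.8]
gripper_width: 0.188
```

>>> play_rows([
  [[-0.0002,0,-0.0043],0],
  [[-0.0001,0,-0.0085],0],
  [[0.0003,0,-0.0128],0],
  [[0.001,0.0001,-0.017],0],
  [[0.002,0.0002,-0.021],0],
])

```text
time: 28.32
tool_pos: [0.5089, -0.0792, 0.0938]
tool_rot: [-0.001, 0.676, 0.736, -0.001]
contact_force: [-3.4, -5.3, 4.9]
gripper_width: 0.19
```

```bash
cat >> fit.py <<'E'
print("-----")
D2=np.array([[.5843,-.0718,.1677,.6,-4.1,-4.2],[.5637,-.0738,.1705,.5,-4.4,-1.6],[.5431,-.0759,.1657,-.6,-3.1,3.7],[.525,-.0776,.1536,-2.8,-4.1,5.5],[.5121,-.0789,.1355,-4.2,-4.3,4.7],[.5067,-.0794,.1147,-2.9,-5.3,4.8],[.5089,-.0792,.0938,-3.4,-5.3,4.9]])
u2=(D2[:,:2]-D[0,:2])@e*1000; q2=np.arctan2(u2-c[0],D2[:,2]*1000-c[1])+2*np.pi; q2[q2>7.5]-=2*np.pi
q2=np.where(q2<4,q2+2*np.pi,q2)
T2=-((D2[:,3:5]@e)*np.cos(q2)-D2[:,5]*np.sin(q2)); 
print(np.c_[q2,T2, -s[0]+s[1]*np.sin(q2)+s[2]*np.cos(q2)].round(2))
Q=np.r_[q,q2];TT=np.r_[T,T2];S=np.r_[np.ones_like(q),-np.ones_like(q2)]
A2=np.stack([S,np.sin(Q),np.cos(Q)],-1); k,*_=np.linalg.lstsq(A2,TT,rcond=None); print(k,np.hypot(k[1],k[2]),(np.pi-np.arctan2(-k[2],-k[1]))%(2*np.pi), np.std(TT-A2@k))
# fixed K=3.9, A=4.5, biases free
f=lambda p: S*p[3]-3.9*np.sin(Q+p[0])-p[1]*np.cos(Q)+p[2]*np.sin(Q)-TT
r=least_squares(lambda p:np.r_[f(p),p[1:3]/.3,(p[3]-4.5)/.3],[-1.3,0,0,4.5]); print(r.x,np.pi-r.x[0])
E
python3 fit.py | sed -n '/-----/,$p'
```

```text
-----
[[ 6.59 -1.45 -1.3 ]
 [ 6.24 -0.   -0.78]
 [ 5.88 -0.61 -0.73]
 [ 5.52 -1.51 -1.18]
 [ 5.14 -2.34 -2.1 ]
 [ 4.78 -4.54 -3.31]
 [ 4.43 -5.79 -4.65]]
[ 4.62158987 -0.80842204  3.79776015] 3.8828505417173016 4.5026514054186855 0.5218615562438529
[-1.36397366e+00  1.36832969e-02  2.87112635e-03  4.58518875e+00] 4.505566312971956
```

>>> play_rows([
  [[-0.0004,0,0.0015],0],
  [[-0.0009,0,0.0035],0],
  [[-0.0009,0,0.0035],0],
  [[-0.0009,0,0.0035],0],
])

```text
time: 28.82
tool_pos: [0.5082, -0.0793, 0.0963]
tool_rot: [-0.0, 0.677, 0.736, -0.001]
contact_force: [1.3, -7.3, -1.7]
gripper_width: 0.192
```

```bash
cat > now.py <<'E'
from ov import *
s=status.state(); t=s["tool_pos"]
e=np.array([.9953,.0968]); u=(t[:2]-[.5838,-.0719])@e*1000+17.571; print("q",np.arctan2(u,t[2]*1000-110.4)+2*np.pi,np.hypot(u,t[2]*1000-110.4),s["contact_force"],s["gripper_width"],s["joint_vel"].round(3),s["time"])
E
python3 - <<'E'
exec(open("now.py").read())
import sys
p,P=cloud("top"); overlay("top",p,4.47,1.57,(180,140,340,260),5,"pics/o14.png")
p,P=cloud("scene"); cv2.imwrite("pics/s14.png",p)
overlay("scene",p,4.47,1.57,(220,150,360,270),5,"pics/o15.png")
exec(open("now.py").read())
E
```

```text
q 4.475854046798114 60.02800075097047 [ 1.29698618 -7.26781999 -1.71210503] 0.1923236094493822 [-0.     0.    -0.     0.001  0.001 -0.   ] 28.825
q 4.4759300695421835 60.045977906239294 [ 1.65345033 -5.96539331 -1.64786713] 0.190282463452324 [-0.001 -0.001  0.001 -0.003  0.002  0.001] 28.925
```

View pics/o14.png

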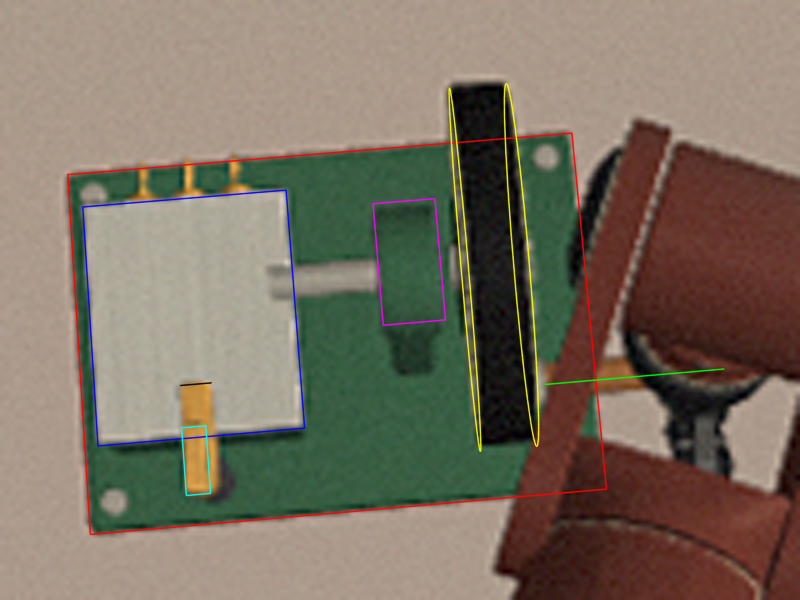

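View pics/o15.png

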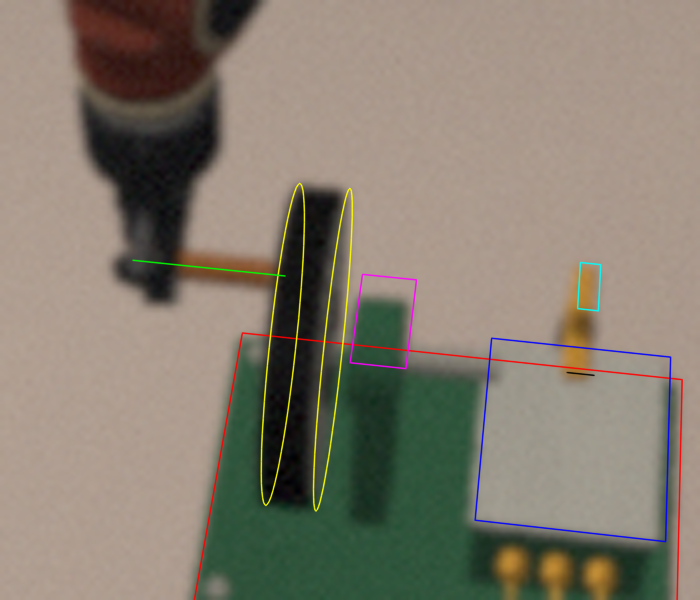

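View pics/s14.png

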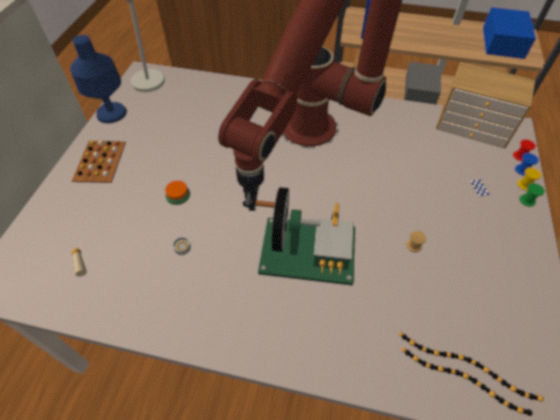

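```bash
python3 -c "
from plant import *
print(ticket.job_done())"
```

```text
the job is handed in; nothing more can be done
None
```

I turned the turnbutton across the lid and cranked the flywheel through a full turn. It now rests with the heavy side down as best I could measure, with the handle still gripped. I handed the job in at about 29 s; no verdict was reported.

- **Turnbutton:** I turned it by its fin onto its stop. The reaction torque rose to about 1.3 N m there, and the later pictures show the bar across the edge of the shut lid. My first grip on the fin closed on nothing, because the fingertips sit about 25 mm higher than the reported tool position. I measured that in the images and regripped lower.
- **Flywheel:** I cranked it from about -0.05 to 6.92 rad, which is more than a full turn, then back 2.5 rad.
- **Heavy side:** The force fit gave 4.6 N of friction and 3.9 N from the plug, matching the figures you gave. The turn forward put the heavy side down at q = 4.45 rad, and both directions together put it at 4.50 rad. The last readings on the way back pointed nearer 4.6 rad, so I stopped at 4.48 rad, roughly 0.05 rad uncertain.
- **Last checks:** The arm was still, with the gripper opening reading 0.19, which fits the handle. The jar, tin and spool looked unmoved in the picture.
- **Unexplained:** A sideways force of about 5–7 N along the handle built up during cranking and stayed. I did not find its cause.

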